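# Index the checking table and lift off the loaded pallet

## Robot

A 6-joint arm with a two-finger parallel gripper is mounted at the origin on a cart in front of the work surface, level with it; the furniture and walls round the work are solid. World frame = base frame: x ahead of the robot, y to its left, z up, the work surface at z = 0. Lengths are in mm, angles in rad, forces in N, time in s.
With the tool pointing down it reaches from about 350 to 775 mm from the base axis. Payload 7.3 kg.
Tool frame: the origin (TCP) lies on the mounting face of the last link; the fingertips stand 178 mm ahead of it and the grasp point (between the pads) lies 159 mm ahead of it; z points along the fingers, y is the line along which they close (so a half turn about z gives the same grasp; the last joint's range is limited). The gripper opens to 92 mm and grips with 3 to 60 N. Pads are 19 mm wide; open, the fingers measure 130 mm over their backs; the gripper's body (75 mm by 190 mm) begins 47 mm behind the grasp point.
Start: joints at [1.192, 0.342, 1.524, -0, 1.275, -0.146], TCP at [121.096, 510.846, 404.741] pointing down, gripper open.
Joint ranges: [-2.53, 2.53], [-0.77, 2.02], [0.04, 2.7], [-1, 4.14], [0.28, 2.66], [-3.11, 3.11]. Speed limits (rad/s): [2.57, 2.57, 3.14, 3.14, 3.14, 3.14].

## Interface

Orientations are given as [roll, pitch, yaw] about the fixed x, y, z axes, in that order (R = Rz(yaw) Ry(pitch) Rx(roll)).
In Python, from plant import bot, ticket, capture gives the robot as it stands (bot), with the cameras as plain functions and the job (ticket).
- The arm moves only by the tool shift_gripper, called in YAML: its name, and indented under it one key for each argument. Schema: {"type":"object","properties":{"plan":{"type":"string"},"only":{"type":"string"},"quiet":{"type":"boolean"},"lines":{"type":"string"}},"required":["plan"],"additionalProperties":false}. plan is a string of 1 to 5 rows, parted by semicolons, with the numbers parted by commas; each row has 5 numbers: the finger opening in mm, then dx, dy, dz in mm, then a turn about the tool's z in rad; each row is the pose to reach, as a shift and turn from the pose commanded when the call began, along the tool's axes at that moment; what a row does not reach only later rows make up. A row lasts 1/8 s, in which the tool goes at most 62.5 mm and 0.188 rad, less where a joint would pass 70% of its speed; a pose out of reach is approached as far as the arm can. The fingers move at their own pace and stop on an object; the grip force is fixed at half the most. Time passes only in rows, so rows that do not move let the fingers close. The tool returns the time, the measured TCP pose, the force, the opening and the grip force at its end. only (a regular expression) keeps the lines of the reply that match it, lines (a string "A,B") keeps lines A to B, and quiet returns only ok. Input that does not fit is refused with a message, and nothing moves.
- bot.get_obs(): the state, without advancing time (a new reading comes with each control period).
- capture(name): name is "scene" or "top" or "wrist"; returns a dict with "color" (400x640x3 uint8, red, green, blue), "K" (3x3 intrinsics, pixels), "R" (3x3) and "t" (3): a world point X has camera coordinates R X + t. Camera axes: x right, y down, z forward; pixel columns grow to the right and rows downward; lengths in mm; the calibration is good to about 2 mm. A picture is of the moment at which its call begins. There is no depth.
- ticket.close_job(): hands the job in; it is judged then, once.
The state is a dict: "time": time; "joint_positions": joint angles; "dq": joint speeds; "tau": joint torques, N m; "tool_pos": TCP position; "tcp_rot": TCP orientation; "contact_force": force on the tool from outside, world axes, zero at the start; "moment": the same for the moment, N m; "grip_width": finger opening in mm; "finger_force": force on a finger pad.
Only numpy, scipy, OpenCV 4.12 (cv2) and the standard library are available. Lean on these libraries where they do the work, as an engineer would, in place of code of your own. Each camera call takes 0.05 s, during which the arm holds its last target. There are 200 camera calls.

## Task

The two bushings on the pallet under the twin cameras have been checked. Turn the index table one position clockwise seen from above (its upright hand posts are there for that), so that the pallet comes out from under the cameras to the unloading side at the right and the table rests in its detent; then lift the pallet off its pins, best by its T-handle, and finish while holding it level and still in the air, at least 8 cm above the table, both bushings still in their recesses. Do not knock the cameras, and leave the gauges and the caliper where they lie.

Things in the scene. Friction and masses are not known exactly. Their poses are not given: they have to be found in the camera images.
- index_fixture: Fixed stand: grey base plate, round dark housing under the index table, and at the back a square post (40 mm, 257 mm high) with the cameras. Origin on the worktop on the table's vertical axis; z up; +x points from the axis to the checking station under the cameras and on to the post (167 to 207 mm from the axis). A monitor hangs 0.64 m above the worktop over its left side.
- index_table (a joint): Turn of the table, rad; 0 at start, growing anticlockwise from above, so one position clockwise is -1.571 and brings the pallet to the stand's -y side. Steel disc, radius 148 mm. A detent holds it every 1.571 rad: turning takes up to 0.6 N m (5 N at a post); past half way it pulls itself on and rests within 0.02 rad.
- table_centre (a point): Middle of the table top, on its axis, 50 mm above the worktop. The hub cap here is 9 mm tall, radius 30 mm. Four equal nests lie 105 mm from the axis, 90 degrees apart, each with two pins (diameter 8 mm, 7 mm tall, 18 mm either side of the nest centre along the radius). One nest, under the cameras at start, holds the pallet; the others are empty.
- post_a (a point): Grip point on the axis of a hand post, 50 mm above the table top. Each of the four equal posts is an upright black sleeve, diameter 18 mm, from 18 to 72 mm above the table top, on a steel foot, 118 mm from the table axis, half way between two nests. post_a is at start 45 degrees anticlockwise (from above) of the checking station.
- post_b (a point): Grip point of the second hand post, at start 135 degrees anticlockwise of the checking station: on the side away from the cameras.
- post_c (a point): Grip point of the third hand post, at start 225 degrees anticlockwise of the checking station: on the side away from the cameras.
- post_d (a point): Grip point of the fourth hand post, at start 315 degrees anticlockwise of the checking station.
- camera_head: Two black cameras side by side, lenses down, on a bracket on the post, above the pallet at start; not to be knocked. Fixed, with the same frame as index_fixture: in it the head spans x 85 to 168 mm, y -61 to 61 mm, z 149 mm (front of the lenses) to 268 mm. The lenses end 28 mm above the pallet's T-handle.
- pallet: Loose steel pallet, 56 (its x, along the table's radius) by 120 (its y) by 10 mm, 0.27 to 0.48 kg. Origin at the centre of its underside, z up. Two 10 mm holes, 18 mm either side of the centre along x, sit over the nest's pins. Two round recesses, 36.5 mm wide, 4 mm deep, 37 mm either side along y, hold the bushings. In the middle a T-handle: 12 mm stem, bar on top.
- pallet_grip (a point): Middle of the T-handle's bar, 62 mm above the pallet's underside (112 mm above the worktop while it sits on the table). The bar is a black rounded block, 14 mm thick (pallet x: grip it across this), 36 mm long (pallet y), 18 mm tall. The loaded pallet's centre of mass lies straight below it.
- bushing_1: Loose turned steel bushing with a flange, 34 mm wide, 24 mm tall, flange down in the recess on the pallet's +y side. Origin at the centre of its underside, 6 mm above the pallet's underside when seated.
- bushing_2: The same kind of bushing in the recess on the pallet's -y side.
- ring_gauge: Steel ring gauge lying on the worktop, 51 mm wide, 16 mm tall: not part of the job. Origin at the centre of its underside.
- plug_gauge: Steel plug gauge lying on the worktop, 102 mm long (its y), 20 mm wide, 18 mm tall: not part of the job. Origin at the centre of its underside.
- caliper: Caliper lying on the worktop, 240 mm long (its y), 70 mm wide, 12 mm tall: not part of the job. Origin at the centre of its underside.

How it is judged:
By the outcome, as a careful person would: the job done as asked, in the order asked, and still so for the second after the job is handed in, while the arm keeps its last pose, push and grip.
It also fails if it takes over 48 s, if anything falls off the work surface, if the arm or the gripper's body presses on something with over 40 N, if the wrist force passes 120 N, or if a joint passes its speed limit or range.

## Working session

There is one attempt and no reset: what is moved stays moved. The work goes in short steps, Python scripts to look and compute and a tool call to move; the robot and the scene stay as the last step left them, time stands still between calls to the robot, and variables do not carry over. Pictures are saved under pics/ and viewed, at most 10 in all, crops included, and the job is handed in when it is done.

```bash
ls; mkdir -p pics; python3 - <<'E'
from plant import bot, ticket, capture
import cv2,pickle
for n in("scene","top"):
    c=capture(n); cv2.imwrite(f"pics/{n}0.png",c["color"][:,:,::-1]); pickle.dump(c,open(f"{n}0.pkl","wb"))
    print(n,c["K"].tolist(),(-c["R"].T@c["t"]).round())
print(bot.get_obs())
E
```

```text
pics
plant.py
scene [[371.8053699207715, 0.0, 321.35848437744045], [0.0, 371.8053699207715, 202.24134057745061], [0.0, 0.0, 1.0]] [  49. -234.  683.]
top [[449.7754913042855, 0.0, 315.0740697325088], [0.0, 449.7754913042855, 201.87849417771474], [0.0, 0.0, 1.0]] [374. 123. 994.]
{'time': 0.1, 'joint_positions': array([ 1.19195881e+00,  3.42640375e-01,  1.52489173e+00,  5.23698167e-06,
        1.27541278e+00, -1.45997745e-01]), 'dq': array([-1.31104435e-03, -5.79246763e-04, -2.98255630e-03, -6.67612376e-04,
        7.64635020e-05,  1.17458594e-03]), 'tau': array([ 7.71225568e-04, -4.32000017e+01, -2.44692868e+01,  7.18236063e-02,
        5.26276231e-02, -3.28504063e-05]), 'tool_pos': array([121.07272375, 510.73017454, 404.13126619]), 'tcp_rot': array([-3.14025554e+00, -2.01676612e-04,  2.90875121e+00]), 'contact_force': array([ 0.17110854, -0.38680618,  0.0553453 ]), 'moment': array([-0.03997973,  0.03013241,  0.04980428]), 'finger_force': 0.0, 'grip_width': 91.77482139664907}
```

View pics/scene0.png

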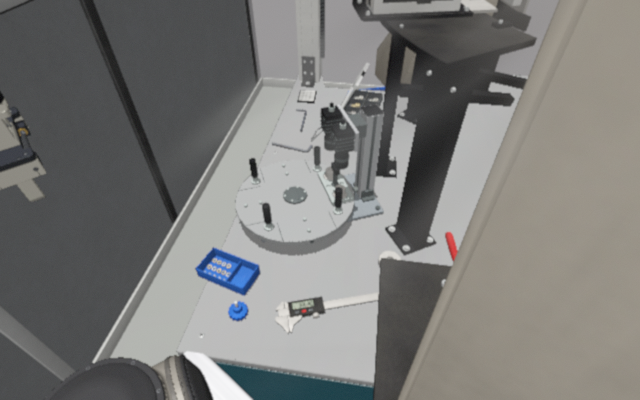

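View pics/top0.png

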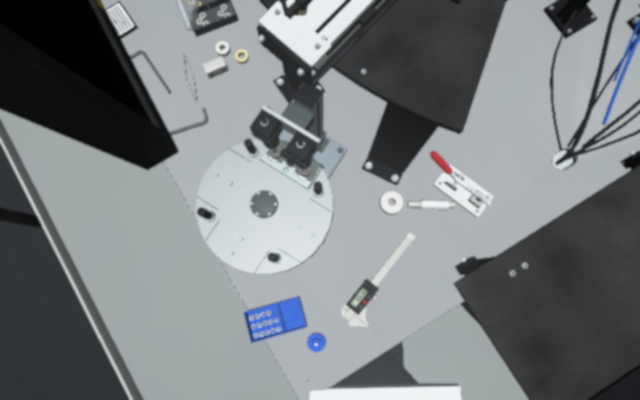

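The scene view shows the disc with four black posts at about (254,168), (317,157), (338,198) and (267,214). The top view shows the hub at (264,204), posts at (250,146), (206,213), (274,258) and (318,188), and the cameras at about (283,140).

```bash
cat > h.py <<'E'
import numpy as np,cv2
def ray(c,u,v,z):
    d=c["R"].T@np.linalg.inv(c["K"])@[u,v,1]; o=-c["R"].T@c["t"]
    return o+d*(z-o[2])/d[2]
def proj(c,X):
    p=c["K"]@(c["R"]@np.array(X)+c["t"]); return p[:2]/p[2]
def blobs(img,box,thr,amin=20):
    x0,y0,x1,y1=box
    g=cv2.cvtColor(img,cv2.COLOR_RGB2GRAY)[y0:y1,x0:x1]
    n,l,s,ce=cv2.connectedComponentsWithStats((g<thr).astype(np.uint8))
    return [(ce[i]+[x0,y0],s[i,4],s[i,:4]+[x0,y0,0,0]) for i in range(1,n) if s[i,4]>=amin]
E
python3 - <<'E'
from h import *
import pickle
t=pickle.load(open("top0.pkl","rb")); s=pickle.load(open("scene0.pkl","rb"))
for nm,c,box in(("top",t,(190,130,340,280)),("scene",s,(230,140,350,235))):
    for thr in(60,110):
        print(nm,thr)
        for b in blobs(c["color"],box,thr): print(b[0].round(1),b[1],b[2],ray(c,*b[0],59).round(),ray(c,*b[0],95).round())
E
```

```text
top 60
[268.3 136.6] 284 [253 130  28  18] [683. 233.  59.] [671. 229.  95.]
[300.2 151.7] 374 [282 133  34  35] [647. 164.  59.] [637. 163.  95.]
[250.9 147.6] 37 [248 143   7   9] [660. 271.  59.] [649. 265.  95.]
[204.6 213.2] 64 [199 209  12   9] [519. 369.  59.] [514. 359.  95.]
top 110
[268.5 137.8] 406 [251 130  31  23] [681. 233.  59.] [669. 228.  95.]
[301.9 148.9] 1116 [275 130  53  41] [654. 161.  59.] [643. 159.  95.]
[249.9 145.9] 103 [245 139  11  15] [664. 273.  59.] [652. 267.  95.]
[317.5 187.8] 81 [314 182   8  12] [567. 129.  59.] [560. 129.  95.]
[262.4 196.8] 96 [253 192  23  12] [551. 246.  59.] [544. 242.  95.]
[204.7 213.2] 106 [198 208  15  11] [519. 369.  59.] [514. 359.  95.]
[273.4 257.2] 65 [269 254  10   8] [423. 224.  59.] [421. 221.  95.]
scene 60
[253.1 167.5] 85 [250 159   7  18] [539. 393.  59.] [511. 356.  95.]
[337.9 197.3] 94 [335 188   7  19] [588. 147.  59.] [557. 125.  95.]
[266.7 214.7] 86 [263 207   8  16] [437. 241.  59.] [415. 213.  95.]
scene 110
[338.3 155.8] 611 [325 140  25  46] [722. 246.  59.] [683. 218.  95.]
[316.7 155.5] 99 [314 147   6  19] [686. 293.  59.] [649. 263.  95.]
[253.  167.9] 123 [249 158   9  21] [538. 391.  59.] [509. 355.  95.]
[338.1 197.1] 156 [334 187   9  22] [589. 147.  59.] [558. 125.  95.]
[266.6 213.5] 142 [263 203   8  22] [440. 244.  59.] [417. 216.  95.]
[344.6 223.2] 33 [338 217  12  13] [529.  84.  59.] [501.  65.  95.]
```

```bash
python3 - <<'E'
from h import *
import pickle
t=pickle.load(open("top0.pkl","rb"))
for p in((0,108),(147,168),(178,150),(105,0)): print(p,ray(t,*p,640).round())
C=np.array([536,242]);o=np.array([121,510.8]);y=2.909
A=np.array([[np.cos(y),np.sin(y)],[np.sin(y),-np.cos(y)]])
print("to post c",A@(np.array([420,218.5])-o))
y-=0.349;A=np.array([[np.cos(y),np.sin(y)],[np.sin(y),-np.cos(y)]])
a0=np.radians(191.6)
for k in range(0,11):
    a=a0-k*np.pi/20; print(k,(A@(118*np.array([np.cos(a)-np.cos(a0),np.sin(a)-np.sin(a0)]))).round(1))
E
```

shift_gripper:
  plan: "92,-50,-30,0,0;92,-100,-60,0,0;92,-150,-90,0,0.1;92,-200,-120,0,0.23;92,-250,-150,0,0.349"

```text
time: 0.72
tool_pos: [330.7, 305.7, 404.6]
tcp_rot: [-3.141, -0.0, 2.556]
contact_force: [0.6, 0.5, -0.4]
grip_width: 91.8
finger_force: 0.0
```

shift_gripper:
  plan: "92,-50,-10,0,0;92,-100,-20,0,0;92,-124,-24.5,0,0;92,-124,-24.5,55,0;92,-124,-24.5,55,0"

```text
time: 1.35
tool_pos: [418.9, 217.9, 346.8]
tcp_rot: [-3.135, -0.006, 2.559]
contact_force: [0.4, -0.3, -0.0]
grip_width: 91.3
finger_force: 0.0
```

```bash
python3 - <<'E'
from plant import bot, ticket, capture
import cv2,pickle
c=capture("wrist"); cv2.imwrite("pics/w1.png",c["color"][:,:,::-1]); pickle.dump(c,open("w1.pkl","wb"))
from h import *
print(proj(c,[420,218.5,122]),proj(c,[420,218.5,100]),bot.get_obs()["tool_pos"])
E
```

```text
[324.56901171 231.58286702] [324.25719546 219.57220419] [419.56018088 218.48422583 349.04124496]
```

View pics/w1.png

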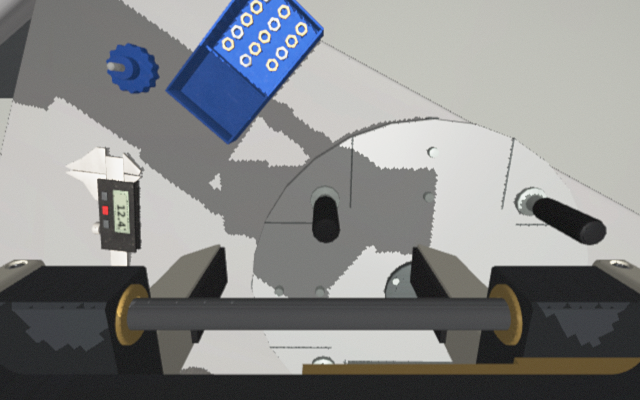

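The wrist view has the post top at about (326,230), and the prediction was (325,232), so it is aligned. Next I descend and grip.

shift_gripper:
  plan: "92,0,0,50,0;92,0,0,88,0;10,0,0,88,0;10,0,0,88,0;10,0,0,88,0"

```text
time: 2.02
tool_pos: [420.6, 219.0, 263.8]
tcp_rot: [3.138, 0.002, 2.56]
contact_force: [1.4, 0.3, 0.3]
grip_width: 66.7
finger_force: 0.0
```

shift_gripper:
  plan: "10,0,0,0,0;10,0,0,0,0;10,0,0,0,0"

```text
time: 2.4
tool_pos: [419.9, 218.6, 261.9]
tcp_rot: [3.141, 0.0, 2.56]
contact_force: [0.4, 0.1, -0.7]
grip_width: 36.6
finger_force: 0.0
```

shift_gripper:
  plan: "10,0,0,0,0;10,0,0,0,0;10,0,0,0,0;10,0,0,0,0"

```text
time: 2.9
tool_pos: [420.4, 218.7, 261.9]
tcp_rot: [3.14, 0.001, 2.56]
contact_force: [5.5, 1.8, -2.3]
grip_width: 17.4
finger_force: 30.0
```

shift_gripper:
  plan: "10,6.5,7,0,0;10,12,14,0,0;10,17.5,22,0,0;10,21.7,29.9,0,0;10,25.7,38.3,0,0"

```text
time: 3.52
tool_pos: [417.9, 264.1, 261.7]
tcp_rot: [-3.136, -0.003, 2.56]
contact_force: [-6.3, -6.5, 9.7]
grip_width: 17.2
finger_force: 30.0
```

shift_gripper:
  plan: "10,3,8.7,0,0;10,5.6,17.6,0,0;10,7.3,26.7,0,0;10,8.4,36,0,0;10,8.7,45.2,0,0"

```text
time: 4.15
tool_pos: [434.5, 307.6, 261.4]
tcp_rot: [-3.136, -0.006, 2.559]
contact_force: [-9.8, 0.7, 6.0]
grip_width: 17.6
finger_force: 30.0
```

shift_gripper:
  plan: "10,-0.3,9.2,0,0;10,-1.4,18.4,0,0;10,-3.1,27.5,0,0;10,-5.8,36.4,0,0;10,-8.7,45,0,0"

```text
time: 4.78
tool_pos: [469.2, 340.6, 261.3]
tcp_rot: [-3.141, -0.001, 2.56]
contact_force: [-0.9, 3.1, -3.6]
grip_width: 17.0
finger_force: 30.0
```

shift_gripper:
  plan: "10,-4.2,8.5,0,0;10,-8.9,16.7,0,0;10,-13.9,24.3,0,0;10,-19.7,31.6,0,0;10,-25.9,38.4,0,0"

```text
time: 5.4
tool_pos: [512.1, 357.7, 261.3]
tcp_rot: [-3.14, -0.001, 2.56]
contact_force: [-4.1, 0.4, -3.8]
grip_width: 17.3
finger_force: 30.0
```

shift_gripper:
  plan: "10,0,0,0,0;10,0,0,0,0;92,0,0,0,0;92,0,0,0,0;92,0,0,0,0"

```text
time: 6.02
tool_pos: [511.9, 358.1, 262.6]
tcp_rot: [3.14, 0.001, 2.56]
contact_force: [0.6, -0.0, 0.4]
grip_width: 42.6
finger_force: 0.0
```

shift_gripper:
  plan: "92,0,0,0,0;92,0,0,0,0;92,0,0,-20,0;92,0,0,-60,0;92,0,0,-110,0"

```text
time: 6.65
tool_pos: [511.6, 357.8, 371.9]
tcp_rot: [-3.14, -0.001, 2.56]
contact_force: [0.1, -0.0, 0.2]
grip_width: 90.5
finger_force: 0.0
```

shift_gripper:
  plan: "92,-17,-38,0,0;92,-34,-76,0,0;92,-51,-114,0,0;92,-68,-152,0,0;92,-83.6,-189.2,0,0"

```text
time: 7.28
tool_pos: [477.3, 152.6, 371.9]
tcp_rot: [3.141, 0.0, 2.56]
contact_force: [0.4, -0.3, 0.5]
grip_width: 91.8
finger_force: 0.0
```

shift_gripper:
  plan: "92,0,0,0,0;92,0,0,0,0"

```text
time: 7.52
tool_pos: [477.8, 154.2, 371.9]
tcp_rot: [3.141, 0.0, 2.559]
contact_force: [-0.7, 0.1, 0.6]
grip_width: 91.6
finger_force: 0.0
```

```bash
python3 - <<'E'
from plant import bot, ticket, capture
import cv2,pickle
from h import *
for n in("scene","top","wrist"):
    c=capture(n); cv2.imwrite(f"pics/{n}2.png",c["color"][:,:,::-1]); pickle.dump(c,open(f"{n}2.pkl","wb"))
    print(proj(c,[478,154,121]),proj(c,[478,154,112]))
s=pickle.load(open("scene2.pkl","rb"))
cv2.imwrite("pics/scene2c.png",cv2.resize(s["color"][120:260,220:390,::-1],None,fx=4,fy=4))
E
```

```text
[305.72780541 202.30607432] [305.85114614 205.26021663]
[305.6881657  226.38997833] [305.86034076 226.92619662]
[319.1696865  215.67481592] [319.13991078 211.46919669]
```

View pics/wrist2.png

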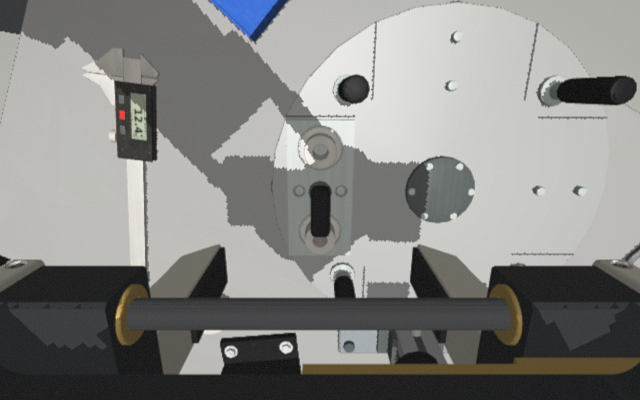

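View pics/scene2c.png

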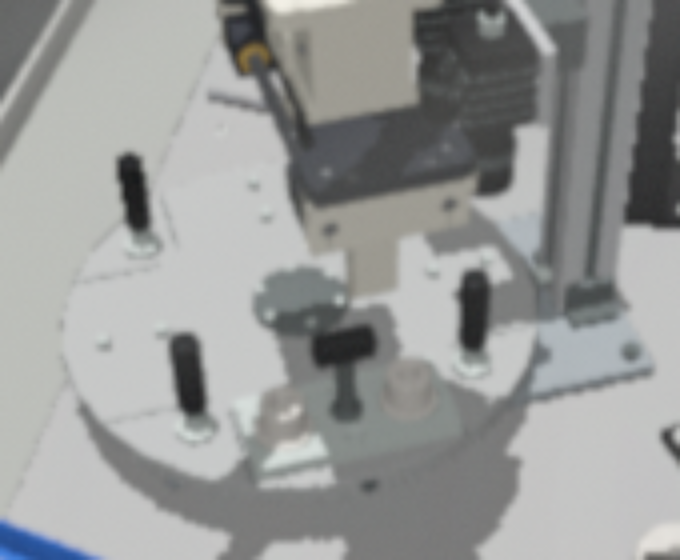

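The table has turned. The pallet sits at the right with both bushings seated, and its bar is upright at about (320,212) in the wrist view, where (319,213) was expected. Next I descend onto the bar and grip.

shift_gripper:
  plan: "92,0,0,40,0;92,0,0,75,0;92,0,0,101,0;8,0,0,101,0;8,0,0,101,0"

```text
time: 8.3
tool_pos: [478.1, 154.5, 271.6]
tcp_rot: [3.141, 0.001, 2.561]
contact_force: [0.3, -0.2, 0.1]
grip_width: 76.3
finger_force: 0.0
```

shift_gripper:
  plan: "8,0,0,0,0;8,0,0,0,0;8,0,0,0,0;8,0,0,0,0;8,0,0,0,0"

```text
time: 8.93
tool_pos: [477.7, 153.9, 270.8]
tcp_rot: [3.141, 0.0, 2.56]
contact_force: [-0.9, 0.1, 0.2]
grip_width: 26.6
finger_force: 0.0
```

shift_gripper:
  plan: "8,0,0,0,0;8,0,0,0,0;8,0,0,0,0;8,0,0,0,0"

```text
time: 9.43
tool_pos: [477.8, 154.1, 270.8]
tcp_rot: [3.141, 0.0, 2.56]
contact_force: [3.3, 3.0, -1.4]
grip_width: 13.7
finger_force: 30.0
```

shift_gripper:
  plan: "8,0,0,-2,0;8,0,0,-5,0;8,0,0,-8,0;8,0,0,-11,0;8,0,0,-15,0"

```text
time: 10.05
tool_pos: [477.3, 153.6, 285.8]
tcp_rot: [-3.14, -0.001, 2.56]
contact_force: [0.2, 0.5, -6.9]
grip_width: 13.8
finger_force: 30.0
```

shift_gripper:
  plan: "8,0,0,-5,0;8,0,0,-13,0;8,0,0,-23,0;8,0,0,-34,0;8,0,0,-45,0"

```text
time: 10.68
tool_pos: [477.6, 153.9, 331.7]
tcp_rot: [3.141, 0.0, 2.56]
contact_force: [0.1, -0.1, -6.4]
grip_width: 13.9
finger_force: 30.0
```

shift_gripper:
  plan: "8,0,0,-12,0;8,0,0,-24,0;8,0,0,-35,0;8,0,0,-42,0;8,0,0,-46,0"

```text
time: 11.3
tool_pos: [477.6, 153.9, 377.1]
tcp_rot: [3.141, 0.0, 2.56]
contact_force: [0.3, -0.2, -6.1]
grip_width: 13.9
finger_force: 30.0
```

shift_gripper:
  plan: "8,0,0,0,0;8,0,0,0,0;8,0,0,0,0;8,0,0,0,0"

```text
time: 11.8
tool_pos: [477.6, 153.9, 376.5]
tcp_rot: [-3.141, -0.0, 2.56]
contact_force: [0.4, -0.2, -6.6]
grip_width: 13.6
finger_force: 30.0
```

```bash
python3 - <<'E'
from plant import bot, ticket, capture
import cv2
from h import *
a=capture("scene")["color"][100:260,220:400,::-1]
b=capture("wrist")["color"][60:380,180:520,::-1]
a=cv2.resize(a,None,fx=2.2,fy=2.2)
b=cv2.resize(b,(a.shape[1],a.shape[0]))
cv2.imwrite("pics/fin.png",np.hstack([a,b]))
E
```

```text
(no output)
```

View pics/fin.png

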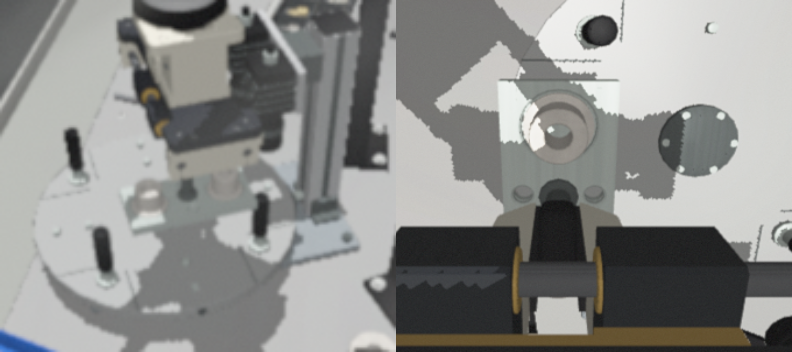

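The pallet hangs level, with both bushings seated at about (150,195) and (225,180) in the left half of the picture. It is about 106 mm above the table, so I am handing in.

```bash
python3 -c "
from plant import bot, ticket, capture
print(ticket.close_job())"
```

```text
the job is handed in; nothing more can be done
None
```

I turned the table one position clockwise by a hand post, lifted the pallet off its pins by the T-handle, and handed the job in at about 12 s, holding the pallet level about 105 mm above the table with both bushings in their recesses.

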